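# Run a fingertip along the arc of vial caps

## Task

The five push-on caps on the vials in the curved tray all stand slightly proud: run your fingertips along the arc of caps in one pass, starting at the end with the round post, and gently press each cap fully home in turn. Until the last cap is down keep the fingertips on the line of caps or within about 3 cm above it, lift nothing, and leave everything else standing where it is.

Things in the scene. Friction and masses are not known exactly. Their poses are not given: they have to be found in the camera images.
- tray: Grey plastic arc-shaped vial tray of an autosampler, fixed to the bench. Its origin is the centre of the arc (an empty spot on the bench at table height, z up). Five glass vials stand in it on an arc of radius 160 mm about that origin, at angles -0.45, -0.225, 0, 0.225 and 0.45 rad from the tray's x axis (positive towards the tray's y), 36 mm apart. Base plate 8 mm thick, from 75 to 190 mm from the origin; block under the vials 30 mm high; glass shoulders 50 mm high.
- post: Round steel post, 62 mm tall, 14 mm thick with a head 24 mm wide, fixed upright at one end of the arc (which end varies), 50 mm from the nearest cap, its top 70 mm above the table, about level with the caps. Origin: centre of its foot, 8 mm above the table.
- blank: Low oblong steel block, 44 x 26 x 14 mm, fixed at the other end of the arc. Origin: centre of its underside.
- cap1_top (a point): Centre of the top of the white push-on cap at -0.450 rad on the tray's arc; it moves with the cap: about 70 mm above the table while the cap stands proud, 66 mm when it is fully home. The cap is 30 mm wide and 16 mm high: straight skirt 10 mm high, then a cone sloping 29 degrees up to a flat top 8 mm wide.
- cap1 (a joint): How far that cap (cap1) has been pushed down on its vial, m: 0 to 0.0008 at the start, 0.0045 fully home against a hard stop; negative if pulled up. It slides straight down against a steady friction of about 4 N, stays where it is left and has no spring, so a fingertip sliding sideways on to its cone also wedges it down.
- cap2_top (a point): Centre of the top of the white push-on cap at -0.225 rad on the tray's arc; it moves with the cap: about 70 mm above the table while the cap stands proud, 66 mm when it is fully home. The cap is 30 mm wide and 16 mm high: straight skirt 10 mm high, then a cone sloping 29 degrees up to a flat top 8 mm wide.
- cap2 (a joint): How far that cap (cap2) has been pushed down on its vial, m: 0 to 0.0008 at the start, 0.0045 fully home against a hard stop; negative if pulled up. It slides straight down against a steady friction of about 4 N, stays where it is left and has no spring, so a fingertip sliding sideways on to its cone also wedges it down.
- cap3_top (a point): Centre of the top of the white push-on cap at +0.000 rad on the tray's arc; it moves with the cap: about 70 mm above the table while the cap stands proud, 66 mm when it is fully home. The cap is 30 mm wide and 16 mm high: straight skirt 10 mm high, then a cone sloping 29 degrees up to a flat top 8 mm wide.
- cap3 (a joint): How far that cap (cap3) has been pushed down on its vial, m: 0 to 0.0008 at the start, 0.0045 fully home against a hard stop; negative if pulled up. It slides straight down against a steady friction of about 4 N, stays where it is left and has no spring, so a fingertip sliding sideways on to its cone also wedges it down.
- cap4_top (a point): Centre of the top of the white push-on cap at +0.225 rad on the tray's arc; it moves with the cap: about 70 mm above the table while the cap stands proud, 66 mm when it is fully home. The cap is 30 mm wide and 16 mm high: straight skirt 10 mm high, then a cone sloping 29 degrees up to a flat top 8 mm wide.
- cap4 (a joint): How far that cap (cap4) has been pushed down on its vial, m: 0 to 0.0008 at the start, 0.0045 fully home against a hard stop; negative if pulled up. It slides straight down against a steady friction of about 4 N, stays where it is left and has no spring, so a fingertip sliding sideways on to its cone also wedges it down.
- cap5_top (a point): Centre of the top of the white push-on cap at +0.450 rad on the tray's arc; it moves with the cap: about 70 mm above the table while the cap stands proud, 66 mm when it is fully home. The cap is 30 mm wide and 16 mm high: straight skirt 10 mm high, then a cone sloping 29 degrees up to a flat top 8 mm wide.
- cap5 (a joint): How far that cap (cap5) has been pushed down on its vial, m: 0 to 0.0008 at the start, 0.0045 fully home against a hard stop; negative if pulled up. It slides straight down against a steady friction of about 4 N, stays where it is left and has no spring, so a fingertip sliding sideways on to its cone also wedges it down.
- vial_a: Spare capped vial, 30 mm wide (cap; glass 28), 59 mm tall, loose on the tray's base plate inside the arc. Origin: centre of its underside. A bystander.
- vial_b: A second such spare vial, loose on the tray's base plate. Origin: centre of its underside. A bystander.
- jar: Small jar, 44 mm wide, 60 mm tall, standing on the bench just outside the arc. Origin: centre of its underside. A bystander.
- beaker: Clear plastic beaker, 60 mm wide, 75 mm tall, on the bench. Origin: centre of its underside. A bystander.
- tipbox: Orange pipette-tip box with clear lid, 122 x 87 x 87 mm, on the bench. Origin: centre of its underside. A bystander.
- marker: Blue marker pen, 13 mm thick, 148 mm long, lying on the bench. Origin: on its underside, below the middle. A bystander.
- bottle: Bottle, 60 mm wide, 150 mm tall, on the bench. Origin: centre of its underside. A bystander.

How it is judged (in metres and radians):
On the way, in this order (a step that is already met when the one before it is completed fails the run):
1. the first cap, counted from the round post, is pressed home while the later ones still stand proud (((horizontal distance between post and cap1_top below 0.08 m and value of joint cap1 above 0.003 m and value of joint each of cap2, cap3, cap4, cap5 below 0.003 m) or (horizontal distance between post and cap5_top below 0.08 m and value of joint cap5 above 0.003 m and value of joint each of cap1, cap2, cap3, cap4 below 0.003 m))), for 0.05 s.
2. the second cap, counted from the round post, is pressed home while the later ones still stand proud (((horizontal distance between post and cap1_top below 0.08 m and value of joint cap2 above 0.003 m and value of joint each of cap3, cap4, cap5 below 0.003 m) or (horizontal distance between post and cap5_top below 0.08 m and value of joint cap4 above 0.003 m and value of joint each of cap1, cap2, cap3 below 0.003 m))), for 0.05 s.
3. the third cap, counted from the round post, is pressed home while the later ones still stand proud (((horizontal distance between post and cap1_top below 0.08 m and value of joint cap3 above 0.003 m and value of joint each of cap4, cap5 below 0.003 m) or (horizontal distance between post and cap5_top below 0.08 m and value of joint cap3 above 0.003 m and value of joint each of cap1, cap2 below 0.003 m))), for 0.05 s.
4. the fourth cap, counted from the round post, is pressed home while the later ones still stand proud (((horizontal distance between post and cap1_top below 0.08 m and value of joint cap4 above 0.003 m and value of joint cap5 below 0.003 m) or (horizontal distance between post and cap5_top below 0.08 m and value of joint cap2 above 0.003 m and value of joint cap1 below 0.003 m))), for 0.05 s.
5. the fifth cap, counted from the round post, is pressed home while the later ones still stand proud (((horizontal distance between post and cap1_top below 0.08 m and value of joint cap5 above 0.003 m) or (horizontal distance between post and cap5_top below 0.08 m and value of joint cap1 above 0.003 m))), for 0.05 s.
At the end, for the whole second after the job is handed in: all five caps are at least 3 mm down of the 4.5 mm (a gap of at most 1.5 mm left), and every loose bystander is within 20 mm of its start and, except for the lying marker, upright within 0.2 rad (value of joint each of cap1, cap2, cap3, cap4, cap5 above 0.003 m and distance of each of vial_a, vial_b, jar, beaker, tipbox, marker, bottle from where it was at the start of the episode below 0.02 m and angle between each of vial_a, vial_b, jar, beaker, tipbox, bottle's own z axis and vertical below 0.2 rad); the robot touches nothing.
It fails at once if between pressing the first and the last cap the fingers leave the row: the grasp point more than 35 mm sideways off the arc or more than 135 mm above the table (fingertips some 45 mm above the caps) (((value of joint cap1 above 0.003 m and value of joint cap5 below 0.003 m) or (value of joint cap5 above 0.003 m and value of joint cap1 below 0.003 m)) and (horizontal distance between the grasp point and tray below 0.125 m or horizontal distance between the grasp point and tray above 0.195 m or z of the grasp point in the frame of tray above 0.135 m)).
It fails at once if a cap is pulled up by more than 3 mm (value of joint any of cap1, cap2, cap3, cap4, cap5 below -0.003 m).
It fails at once if the tray or its caps are pressed with more than 40 N (contact force between any of the fingers, the arm and tray above 40 N).
It fails at once if a bystander is shifted by more than 20 mm, lifted by more than 14 mm or knocked over (distance of any of vial_a, vial_b, jar, beaker, tipbox, marker, bottle from where it was at the start of the episode above 0.02 m or height (world z) of any of vial_a, vial_b above 0.022 m or height (world z) of any of jar, beaker, tipbox, marker, bottle above 0.014 m or angle between any of vial_a, vial_b, jar, beaker, tipbox, bottle's own z axis and vertical above 0.3 rad).
It also fails if it takes over 45 s, if anything falls off the work surface, if the arm or the gripper's body presses on something with over 40 N, if the wrist force passes 120 N, or if a joint passes its speed limit or range.

## Robot

A 6-joint arm with a two-finger parallel gripper is mounted at the origin on the work surface. World frame = base frame: x ahead of the robot, y to its left, z up, the work surface at z = 0. Lengths are in m, angles in degrees, forces in N, time in s.
With the tool pointing down it reaches from about 0.3 to 0.75 m from the base axis. Payload 8.5 kg.
Tool frame: the origin (TCP) lies at the very end of the fingers, on their centre line; the grasp point (between the pads) lies 19 mm behind it (env.grasp_offset is the distance from the TCP to the grasp point, in m); y points along the fingers, z is the direction in which the jaws open and shut, and the axes are right-handed (so a half turn about y gives the same grasp; the last joint's range is limited). The gripper opens to 85 mm and grips with 20 to 120 N. Pads are 22 mm wide; open, the fingers measure 114 mm over their backs; the gripper's body (76 mm by 85 mm) begins 54 mm behind the grasp point. The pads swing forward as they close: fully open they stand 13 mm farther back than shut.
Start: joints at [-76.622, 21.807, 74.336, -0, 83.858, -12.336], TCP at [0.239, -0.496, 0.197] pointing down, gripper open.
Joint ranges: [-178.18, 178.18], [-50.72, 133.34], [12.68, 142.11], [-81.47, 261.47], [9.98, 163.14], [-165.26, 165.26]. Speed limits (degrees/s): [136.94, 136.94, 180, 180, 180, 180].

## Interface

Orientations are given as a 3x3 rotation matrix whose columns are the frame's x, y, z axes.
In Python, from rig import env gives the robot as it stands. The module is installed in compiled form; this text tells all that it offers.
- The arm moves only by the shell command python3 -m pendant 'ROWS' [FORCE]. ROWS is JSON, a list of rows, each a list of 3 entries, a list of its own where there are three numbers: the shift along the world's x, y, z as a fraction of full scale, then the turn about the world's z as a fraction of full scale, then the opening, from 0 (shut) to 1 (fully open). A call has 1 to 12 rows; each row shifts and turns the commanded pose from where the row before left it; what a row does not reach is not made up. Full scale, the value 1, is 30 mm for a shift and 5 degrees for a turn. A row lasts 1/12 s, in which the tool goes at most 41.7 mm and 7.16 degrees, less where a joint would pass 70% of its speed; a pose out of reach is approached as far as the arm can. A call with a number of a shift or a turn outside -1 to 1 is refused whole. A call with a gripper value outside its range is refused whole. The fingers move at their own pace and stop on an object; FORCE is the grip in N (left out, the last holds). Time passes only in rows, so rows that do not move let the fingers close. It gives the time, the measured TCP pose, the force and the opening at its end, in the units of the state.
- env.observe(): the state, without advancing time (a new reading comes with each control period).
- env.get_image(name): name is "side" or "top"; returns (picture, depth): 480x640x3 uint8, red, green, blue; 480x640 float32, m along the optical axis (not along the pixel's ray), 0 where there is no reading.
- env.camera_model(name): a dict with "camera_matrix" (3x3 intrinsics, pixels), "dist_coeffs" ([k1, k2, p1, p2, k3] as OpenCV has them; the pictures are not rectified), "R" (3x3) and "t" (3): a world point X has camera coordinates R X + t. Camera axes: x right, y down, z forward; pixel columns grow to the right and rows downward; lengths in m; the calibration is good to about 2 mm. A picture is of the moment at which its call begins. camera_model takes no time and is no camera call.
- env.close_job(): hands the job in, once; it reports no verdict.
The state is a dict: "time_s": time; "q": joint angles; "qvel": joint speeds; "joint_efforts": joint torques, N m; "position": TCP position; "tool_rot": TCP orientation; "ft_force": force on the tool from outside, world axes, zero at the start; "wrist_torque": the same for the moment, N m; "grip_width": finger opening in m.
Only numpy, scipy, OpenCV 4.12 (cv2) and the standard library are available. Lean on these libraries where they do the work, as an engineer would, in place of code of your own. Each camera call takes 0.05 s, during which the arm holds its last target.

## Working session

There is one attempt and no reset: what is moved stays moved. The work goes in short steps, Python scripts to look and compute and a shell command to move; the robot and the scene stay as the last step left them, time stands still between calls to the robot, and variables do not carry over. Pictures are saved under pics/ and viewed, and the job is handed in when it is done.

```bash
mkdir -p pics; python3 - <<'E'
from rig import env
import cv2,numpy as np
s=env.observe(); print(s['time_s'],s['position'],s['tool_rot'],s['grip_width'],env.grasp_offset)
for n in('top','side'):
    im,d=env.get_image(n); cv2.imwrite(f'pics/{n}0.png',im[:,:,::-1]); np.savez(f'{n}0.npz',im=im,d=d)
    m=env.camera_model(n); print(n,m)
E
```

```text
0.0 [ 0.23855593 -0.49517659  0.19598757] [[-9.00956552e-01 -3.84205119e-04  4.33909142e-01]
 [-4.33909212e-01  1.47862379e-03 -9.00955387e-01]
 [-2.95436708e-04 -9.99998833e-01 -1.49888593e-03]] 0.08511892432238935 0.0187
top {'camera_matrix': array([[464.51591525,   0.        , 321.83380628],
       [  0.        , 464.51591525, 239.55011907],
       [  0.        ,   0.        ,   1.        ]]), 'dist_coeffs': array([-0.00988875,  0.        ,  0.        ,  0.        ,  0.        ]), 'R': array([[ 0.0197152 , -0.9995566 , -0.02231417],
       [-0.99702273, -0.01799136, -0.07497988],
       [ 0.07454517,  0.02372598, -0.99693535]]), 't': array([-0.04169666,  0.52987784,  1.41489522])}
side {'camera_matrix': array([[562.24559235,   0.        , 330.86660339],
       [  0.        , 562.24559235, 244.48978118],
       [  0.        ,   0.        ,   1.        ]]), 'dist_coeffs': array([-0.17221901,  0.        ,  0.        ,  0.        ,  0.        ]), 'R': array([[ 0.99074698, -0.13555885, -0.00664983],
       [-0.09683123, -0.67167126, -0.73449399],
       [ 0.09510067,  0.72834162, -0.67858261]]), 't': array([-0.49707676,  0.05246868,  1.37263378])}
```

View pics/top0.png

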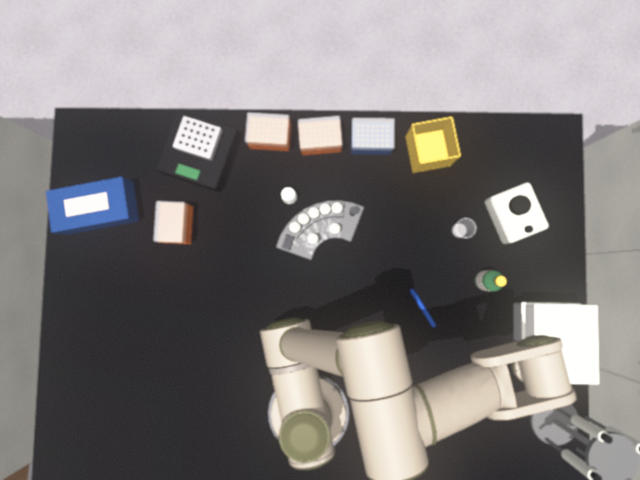

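View pics/side0.png

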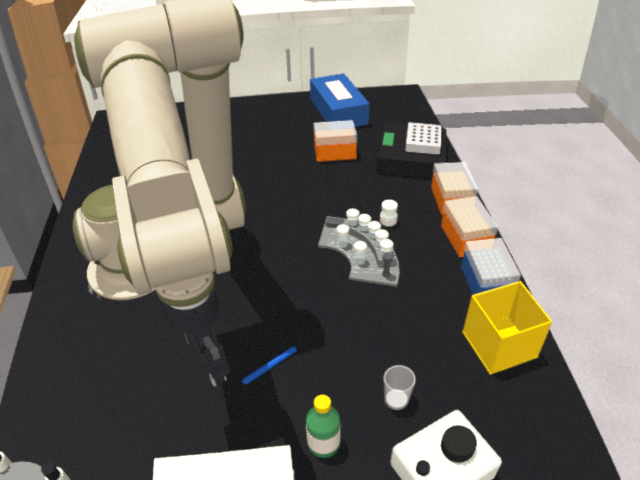

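The top view shows the arc of caps from about (294,227) to (337,208), with two dark fittings at the ends near (288,241) and (354,211). I'll zoom in.

```bash
python3 - <<'E'
import cv2,numpy as np
a=np.load('top0.npz')['im'][180:275,255:385,::-1]; b=np.load('side0.npz')['im'][190:300,300:420,::-1]
cv2.imwrite('pics/zt.png',cv2.resize(a,None,fx=6,fy=6,interpolation=cv2.INTER_CUBIC))
cv2.imwrite('pics/zs.png',cv2.resize(b,None,fx=5,fy=5,interpolation=cv2.INTER_CUBIC))
E
```

```text
(no output)
```

View pics/zt.png

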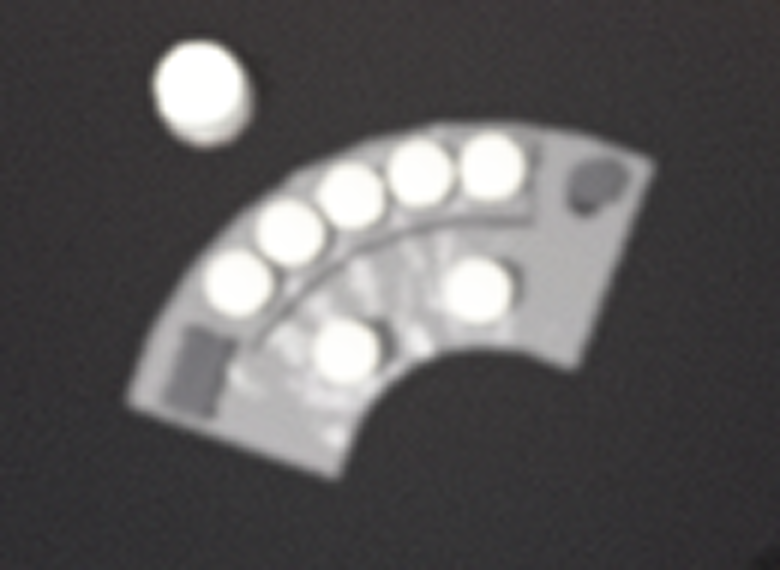

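View pics/zs.png

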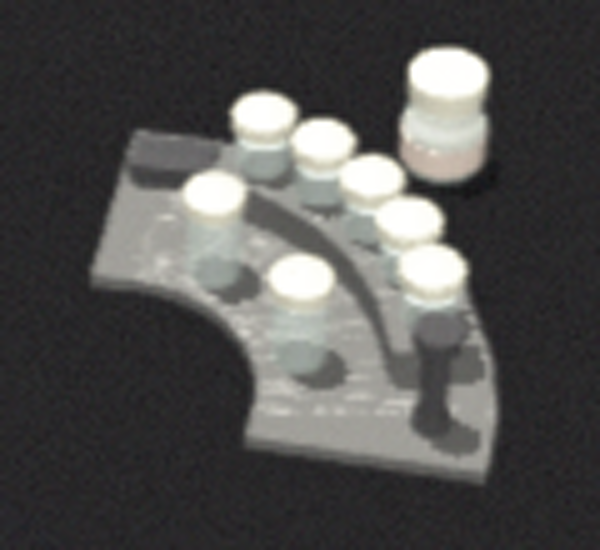

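Both zooms agree: the post is on the right end of the top view (355,211) and the blank on the left (288,242). So the order is from the rightmost cap to the leftmost. Next I'll measure the cap centres.

```bash
cat > h.py <<'E'
import numpy as np,cv2
from rig import env
def ray(n,px,z):
    m=env.camera_model(n);K=m['camera_matrix'];
    u=cv2.undistortPoints(np.array([[px]],float),K,m['dist_coeffs'])[0,0]
    R=np.array(m['R']);t=np.array(m['t']);c=-R.T@t;d=R.T@np.array([u[0],u[1],1]);return c+d*(z-c[2])/d[2]
def kabsch(P,ang):
    L=.16*np.c_[np.cos(ang),np.sin(ang)];Pm=P.mean(0);Lm=L.mean(0)
    H=(L-Lm).T@(P-Pm);th=np.arctan2(H[0,1]-H[1,0],H[0,0]+H[1,1])
    R=np.array([[np.cos(th),-np.sin(th)],[np.sin(th),np.cos(th)]]);t=Pm-R@Lm
    return th,R,t,P-(L@R.T+t)
E
python3 - <<'E'
from h import *
A=np.array([-.45,-.225,0,.225,.45])
for n,x0,x1,y0,y1,zz in(('top',255,385,180,275,.064),('side',300,420,190,300,.065)):
    im=np.load(n+'0.npz')['im'];g=im[y0:y1,x0:x1].astype(float).min(2)
    G=cv2.resize(g.astype(np.float32),None,fx=8,fy=8,interpolation=cv2.INTER_CUBIC)
    m=(G>(205 if n=='top' else 215)).astype(np.uint8);m=cv2.erode(m,np.ones((9,9)))
    k,l,st,c=cv2.connectedComponentsWithStats(m)
    for i in range(1,k):
        if st[i,4]>800:
            px=((c[i]+.5)/8-.5+[x0,y0]);print(n,px.round(2),st[i,2:]/8,ray(n,px,zz).round(4))
E
```

```text
top [287.8  194.37] [  12.875   14.5   1070.75 ] [0.6622 0.0727 0.064 ]
top [336.23 207.55] [  9.625  10.    597.875] [ 0.6245 -0.0741  0.064 ]
top [324.43 208.46] [ 10.125  10.125 587.25 ] [ 0.6211 -0.0387  0.064 ]
top [313.03 212.2 ] [ 10.25   10.125 586.5  ] [ 0.6092 -0.0046  0.064 ]
top [302.72 218.29] [ 10.125  10.    589.125] [0.5903 0.026  0.064 ]
top [333.07 228.17] [ 12.375  13.75  777.5  ] [ 0.562  -0.0657  0.064 ]
top [293.98 226.73] [ 10.25   10.375 599.375] [0.5643 0.0517 0.064 ]
top [310.17 239.54] [  16.25    18.    1187.375] [0.5266 0.0022 0.064 ]
side [389.17 204.39] [ 13.75    8.625 719.5  ] [0.662  0.0648 0.065 ]
side [352.27 212.29] [ 10.375   6.375 396.125] [0.563  0.0467 0.065 ]
side [364.02 217.69] [ 10.625   6.875 415.5  ] [0.5885 0.0217 0.065 ]
side [373.67 224.87] [ 11.5    7.   447.75] [ 0.6071 -0.0087  0.065 ]
side [342.34 228.29] [ 10.625   7.375 453.25 ] [ 0.529  -0.0104  0.065 ]
side [381.11 233.34] [ 12.375   7.25  488.375] [ 0.619  -0.0421  0.065 ]
side [385.72 242.99] [ 11.5     8.125 532.875] [ 0.6229 -0.0775  0.065 ]
side [359.72 245.07] [ 11.375   7.875 509.5  ] [ 0.5605 -0.0758  0.065 ]
```

```bash
python3 - <<'E'
from h import *
A=np.array([-.45,-.225,0,.225,.45])
T=np.array([[ 0.6245,-0.0741],[.6211,-.0387],[.6092,-.0046],[.5903,.026],[.5643,.0517]])
S=np.array([[ .6229,-.0775],[.619,-.0421],[.6071,-.0087],[.5885,.0217],[.563,.0467]])
for P in(T,S):
    th,R,t,r=kabsch(P,A);print('th',np.degrees(th),t.round(4));print((r*1e3).round(1).tolist())
    L=.16*np.c_[np.cos(A),np.sin(A)];print((L@R.T+t).round(4).tolist())
    ap=-.45-2*np.arcsin(.025/.16);print('post',R@(.16*np.array([np.cos(ap),np.sin(ap)]))+t)
print(ray('top',(355,210),.07), ray('side',(388,256),.07))
m=env.camera_model('top');d=np.load('top0.npz')['d'];print(np.round(d[204:212,332:341],3))
E
```

```text
th 25.514853595891783 [ 0.4647 -0.0734]
[[-0.2, 0.1], [0.3, -0.2], [0.1, -0.1], [0.2, 0.0], [-0.4, 0.3]]
[[0.6247, -0.0742], [0.6208, -0.0385], [0.6091, -0.0045], [0.5901, 0.026], [0.5647, 0.0514]]
post [ 0.61664469 -0.12351774]
th 25.70266243716175 [ 0.4631 -0.0779]
[[-0.2, 0.6], [-0.1, 0.3], [-0.2, -0.2], [0.3, -0.2], [0.2, -0.6]]
[[0.6231, -0.0781], [0.6191, -0.0424], [0.6073, -0.0085], [0.5882, 0.0219], [0.5628, 0.0473]]
post [ 0.61524346 -0.12750873]
[ 0.61711702 -0.13026286  0.07      ] [ 0.61753072 -0.12689175  0.07      ]
[[1.431 1.4   1.394 1.394 1.393 1.399 1.389 1.399 1.433]
 [1.393 1.397 1.389 1.393 1.39  1.392 1.396 1.397 1.391]
 [1.397 1.393 1.393 1.396 1.389 1.388 1.386 1.388 1.392]
 [1.392 1.398 1.394 1.395 1.383 1.384 1.393 1.391 1.396]
 [1.395 1.399 1.396 1.388 1.383 1.393 1.395 1.391 1.398]
 [1.394 1.389 1.393 1.388 1.391 1.385 1.393 1.39  1.394]
 [1.404 1.398 1.395 1.392 1.392 1.391 1.388 1.396 1.389]
 [1.431 1.397 1.396 1.396 1.391 1.395 1.395 1.389 1.401]]
```

```bash
python3 -m pendant '[[[0,0,1],0,0],[[0,0,1],0,0],[[0.8,0.9,0],0,0],[[0.8,0.9,0],0,0],[[0.8,0.9,0],0,0],[[0.8,0.9,0],0,0],[[0.8,0.9,0],0,0],[[0.8,0.9,0],0,0],[[0.8,0.9,0],0,0],[[0.8,0.9,0],0,0],[[0.8,0.9,0],0,0],[[0.8,0.9,0],0,0]]' 40
```

```text
time_s: 1.1
position: [0.4794, -0.2238, 0.2564]
tool_rot: [[-0.901, -0.0, 0.434], [-0.434, 0.0, -0.901], [0.0, -1.0, -0.001]]
ft_force: [-0.0, -0.7, 0.8]
grip_width: -0.0001
```

```bash
python3 -m pendant '[[[0.8,0.82,0],0,0],[[0.8,0.82,0],0,0],[[0.8,0.82,0],0,0],[[0.8,0.82,0],0,0],[[0.8,0.82,0],0,0],[[0.8,0.82,0],0,0],[[0,0,-1],0,0],[[0,0,-1],0,0],[[0,0,-1],0,0],[[0,0,-1],0,0],[[0,0,-0.5],0,0],[[0,0,0],0,0]]'
python3 - <<'E'
from h import *
print(env.observe()['position'],env.observe()['ft_force'])
for n,x0,x1,y0,y1 in(('top',255,385,160,275),('side',300,440,160,300)):
    im,d=env.get_image(n);np.savez(n+'1.npz',im=im,d=d)
    cv2.imwrite(f'pics/{n}1z.png',cv2.resize(im[y0:y1,x0:x1,::-1],None,fx=4,fy=4,interpolation=cv2.INTER_CUBIC))
E
```

```text
time_s: 2.1
position: [0.6206, -0.0773, 0.1174]
tool_rot: [[-0.901, -0.008, 0.434], [-0.434, 0.002, -0.901], [0.006, -1.0, -0.006]]
ft_force: [-0.1, -0.4, 0.6]
grip_width: 0.0001
[ 0.62064388 -0.07728988  0.11739919] [-0.11509778 -0.43220127  0.60579478]
```

View pics/side1z.png

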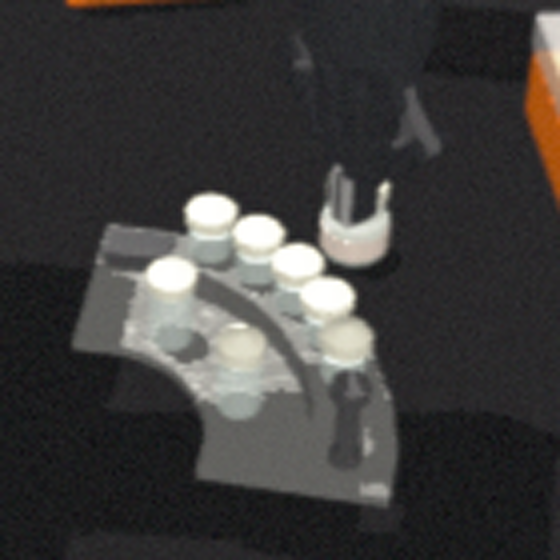

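View pics/top1z.png

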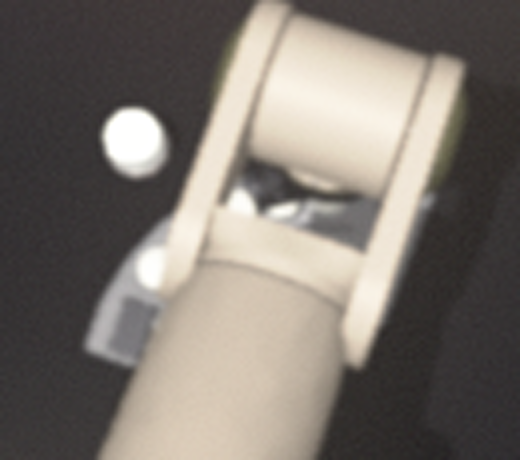

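```bash
python3 - <<'E'
from h import *
m=env.camera_model('side')
P=env.observe()['position'];p,_=cv2.projectPoints(np.array([P,P+[0,0,.019]]),cv2.Rodrigues(m['R'])[0],m['t'],m['camera_matrix'],m['dist_coeffs']);print(p.reshape(-1,2))
im=np.load('side1.npz')['im'][160:260,340:440,::-1]
g=(255*(im/255.)**.45).astype(np.uint8);g=cv2.resize(g,None,fx=6,fy=6,interpolation=cv2.INTER_CUBIC)
q=p[0,0]-[340,160];cv2.circle(g,tuple(int(v*6) for v in q),4,(0,0,255),-1);cv2.imwrite('pics/s1b.png',g)
E
```

```text
[[387.17610646 224.95868038]
 [387.67738528 218.64618497]]
```

View pics/s1b.png

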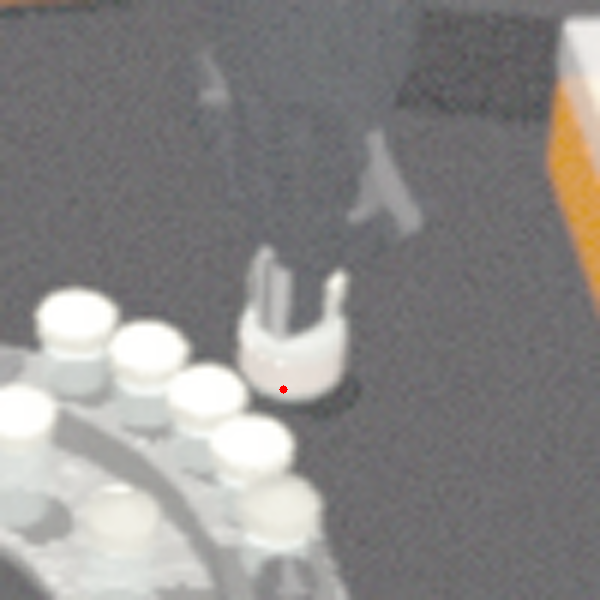

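```bash
python3 - <<'E'
from h import *
m=env.camera_model('side');d=np.load('side1.npz')['d']
R=m['R'];t=m['t'];P=env.observe()['position'];print('tcp depth',(R@P+t)[2])
print(np.round(d[206:230,380:398],3))
im=np.load('side1.npz')['im'];print(im[206:230,380:398].min(2))
for px in((386,212),(390,213),(392,212)):
  dd=d[px[1],px[0]];u=cv2.undistortPoints(np.array([[px]],float),m['camera_matrix'],m['dist_coeffs'])[0,0]
  print(px,R.T@(np.array([u[0],u[1],1])*dd-t))
E
```

```text
tcp depth 1.2923682549018496
[[1.539 1.538 1.264 1.25  1.249 1.244 1.236 1.237 1.238 1.235 1.236 1.237
  1.216 1.215 1.212 1.444 1.442 1.532]
 [1.538 1.531 1.263 1.254 1.252 1.245 1.245 1.247 1.243 1.235 1.235 1.244
  1.244 1.243 1.242 1.438 1.446 1.535]
 [1.531 1.458 1.265 1.252 1.248 1.245 1.244 1.247 1.245 1.242 1.239 1.242
  1.243 1.247 1.253 1.443 1.452 1.53 ]
 [1.53  1.527 1.264 1.257 1.252 1.249 1.244 1.246 1.242 1.239 1.246 1.241
  1.247 1.251 1.248 1.444 1.449 1.527]
 [1.528 1.524 1.259 1.257 1.254 1.247 1.247 1.246 1.246 1.245 1.239 1.241
  1.247 1.249 1.255 1.445 1.517 1.521]
 [1.518 1.468 1.259 1.263 1.256 1.251 1.252 1.251 1.247 1.246 1.246 1.25
  1.251 1.253 1.444 1.448 1.528 1.52 ]
 [1.523 1.469 1.267 1.256 1.259 1.25  1.252 1.256 1.251 1.246 1.25  1.255
  1.252 1.253 1.449 1.458 1.467 1.522]
 [1.468 1.464 1.266 1.263 1.258 1.253 1.252 1.256 1.245 1.247 1.248 1.249
  1.257 1.257 1.449 0.    1.459 1.512]
 [1.468 1.461 1.463 1.265 1.26  1.253 1.256 1.259 1.252 1.251 1.253 1.26
  1.269 1.452 1.455 1.451 1.461 1.519]
 [1.476 1.465 1.461 1.456 1.266 1.258 1.259 1.261 1.255 
[... 2887 characters left out ...]
73 174 169 166 150  99  45]
 [118 114 150 163 170 171 173 178 178 178 174 174 172 167 160 127  71  34]
 [180  97 110 140 162 170 173 177 180 172 174 170 167 153 120  76  37  26]
 [191  94  61  94 115 136 149 161 161 161 150 148 127  98  62  39  21  30]
 [185  98  45  43  49  69  92 104 111 103  93  85  65  39  31  26  26  25]
 [153  81  43  40  40  42  43  44  44  43  39  35  30  24  31  26  26  27]
 [129  82  66  57  45  37  40  36  33  28  28  25  24  26  22  27  26  32]
 [189 172 164 140 113  79  51  40  39  41  36  36  25  28  24  32  33  42]]
(386, 212) [ 0.61496203 -0.0881797   0.16970039]
(390, 213) [ 0.62283866 -0.09374163  0.17044024]
(392, 212) [ 0.62830902 -0.08988102  0.16954527]
```

```bash
python3 - <<'E'
from h import *
o=env.observe();print(o['time_s'],o['position'],o['qvel'].round(3) if hasattr(o['qvel'],'round') else o['qvel'])
im,d=env.get_image('side');np.savez('side2.npz',im=im,d=d)
o=env.observe();print(o['time_s'],o['position'])
g=(255*(im[150:260,320:440,::-1]/255.)**.45).astype(np.uint8);cv2.imwrite('pics/s2b.png',cv2.resize(g,None,fx=5,fy=5,interpolation=cv2.INTER_CUBIC))
m=env.camera_model('side')
for px in((388,203),(388,212),(386,243),(352,212),(373,225)):
  dd=np.median(d[px[1]-1:px[1]+2,px[0]-1:px[0]+2]);u=cv2.undistortPoints(np.array([[px]],float),m['camera_matrix'],m['dist_coeffs'])[0,0]
  print(px,dd,m['R'].T@(np.array([u[0],u[1],1])*dd-m['t']))
E
```

```text
2.2 [ 0.62276424 -0.07796938  0.12187532] [-0.089 -1.509 -1.905 -0.032  0.134 -0.014]
2.25 [ 0.62320764 -0.07816107  0.12285131]
(388, 203) 1.2261885 [ 0.61620259 -0.09479861  0.20041884]
(388, 212) 1.2494487 [ 0.6189386  -0.09050444  0.17113384]
(386, 243) 1.3255543 [ 0.62241592 -0.08171805  0.06889807]
(352, 212) 1.4119016 [0.56182094 0.04410408 0.06820771]
(373, 225) 1.37287 [ 0.60424182 -0.01393001  0.06938256]
```

View pics/s2b.png

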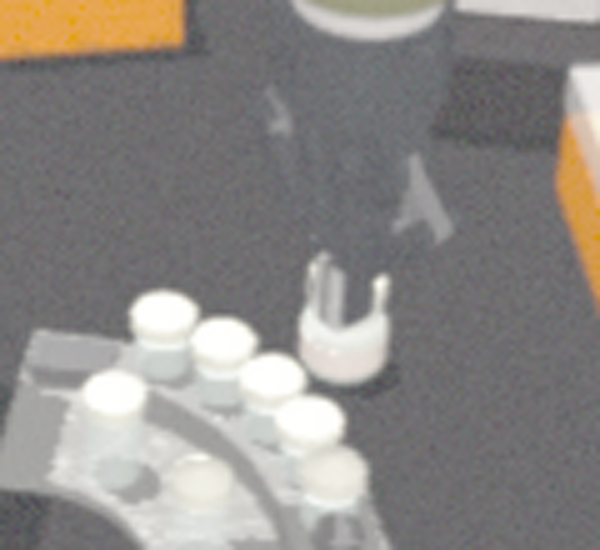

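```bash
python3 - <<'E'
from h import *
m=env.camera_model('side');a=np.load('side0.npz');d=a['d'];im=a['im']
P=np.array([.23855593,-.49517659,.19598757]);z=np.array([.434,-.901,0])
Q=np.array([P,P+[0,0,.013],P+[0,0,.013]+.0425*z,P+[0,0,.013]-.0425*z,P+[0,0,.054]])
p,_=cv2.projectPoints(Q,cv2.Rodrigues(m['R'])[0],m['t'],m['camera_matrix'],m['dist_coeffs']);p=p.reshape(-1,2);print(p)
g=(255*(im[300:400,150:270,::-1]/255.)**.45).astype(np.uint8);g=cv2.resize(g,None,fx=5,fy=5,interpolation=cv2.INTER_CUBIC)
for i,q in enumerate(p): cv2.circle(g,tuple(int(v) for v in (q-[150,300])*5),3,[(0,0,255),(0,255,0),(255,0,0),(255,0,0),(0,255,255)][i],-1)
cv2.imwrite('pics/s0b.png',g)
a=np.load('side2.npz');d=a['d']
for px in((388,213),(388,215),(388,216)):
  dd=d[px[1],px[0]];u=cv2.undistortPoints(np.array([[px]],float),m['camera_matrix'],m['dist_coeffs'])[0,0]
  print(px,dd,m['R'].T@(np.array([u[0],u[1],1])*dd-m['t']))
E
```

```text
[[211.53255558 377.97162006]
 [210.23709343 373.45383885]
 [221.72336613 392.36578167]
 [199.44033561 355.5054048 ]
 [205.9920462  358.54731498]]
(388, 213) 1.2569084 [ 0.62022097 -0.08639011  0.16473643]
(388, 215) 1.2596921 [ 0.62033785 -0.08731469  0.15965827]
(388, 216) 1.4568037 [0.65971971 0.05874312 0.03146992]
```

View pics/s0b.png

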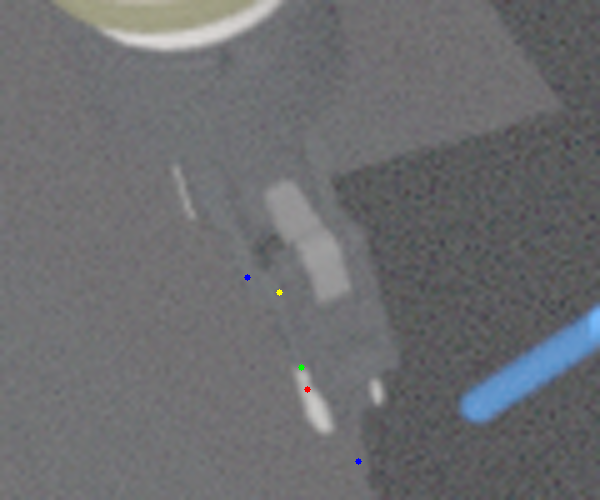

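```bash
python3 - <<'E'
from h import *
m=env.camera_model('side')
def cloud(f,x0,x1,y0,y1):
    d=np.load(f)['d'];yy,xx=np.mgrid[y0:y1,x0:x1];dd=d[y0:y1,x0:x1].ravel()
    px=np.c_[xx.ravel(),yy.ravel()].astype(float)
    u=cv2.undistortPoints(px[:,None],m['camera_matrix'],m['dist_coeffs'])[:,0]
    P=(np.c_[u,np.ones(len(u))]*dd[:,None]-m['t'])@m['R'];return px[dd>0],P[dd>0]
for f,b,T in(('side0.npz',(150,270,330,400),[.2386,-.4952,.196]),('side2.npz',(350,430,180,235),[.623,-.078,.122])):
    px,P=cloud(f,*b);T=np.array(T)
    s=np.hypot(*(P-T)[:,:2].T)<.07; s&=P[:,2]>.09
    # local axes: jaw z
    zj=np.array([.434,-.901]);xj=np.array([-.901,-.434])
    Q=(P-T)[s];loc=np.c_[Q[:,:2]@xj,Q[:,:2]@zj,Q[:,2]]
    i=np.argsort(loc[:,2])[:25];print(f);print(np.c_[px[s][i],(loc[i]*1e3).round(0)].astype(int).tolist())
    print(np.histogram(loc[:,2],bins=np.arange(-.05,.13,.01)))
E
```

```text
side0.npz
[[216, 385, 7, 48, 46], [192, 344, 6, -44, 47], [225, 380, -8, 49, 49], [215, 385, 9, 49, 50], [214, 385, 10, 49, 50], [225, 379, -9, 49, 51], [191, 344, 8, -42, 51], [190, 344, 10, -42, 52], [189, 344, 11, -43, 52], [216, 384, 7, 50, 52], [215, 384, 8, 50, 53], [214, 384, 10, 49, 53], [191, 343, 8, -42, 53], [213, 384, 11, 49, 54], [225, 378, -9, 49, 54], [190, 343, 9, -42, 54], [215, 383, 8, 49, 54], [189, 343, 11, -42, 55], [215, 382, 7, 48, 56], [188, 342, 11, -44, 56], [221, 383, 0, 55, 56], [217, 385, 7, 55, 56], [214, 383, 9, 50, 57], [189, 342, 10, -42, 57], [225, 377, -9, 49, 57]]
(array([ 0,  0,  0,  0,  0,  0,  0,  0,  0,  4, 36, 54, 15,  1, 15, 71, 61]), array([-5.0000000e-02, -4.0000000e-02, -3.0000000e-02, -2.0000000e-02,
       -1.0000000e-02,  6.9388939e-18,  1.0000000e-02,  2.0000000e-02,
        3.0000000e-02,  4.0000000e-02,  5.0000000e-02,  6.0000000e-02,
        7.0000000e-02,  8.0000000e-02,  9.0000000e-02,  1.0000000e-01,
        1.1000000e-01,  1.2000000e-01]))
side2.npz
[[391, 214, -4, 5, 34], [387, 216, 8, 6, 35], [388, 215, 6, 7, 38], [387, 215, 8
[... 220 characters left out ...]
8, 213, 6, 6, 43], [386, 214, 12, 7, 43], [393, 213, -3, 13, 43], [387, 213, 8, 6, 43], [390, 214, 5, 12, 44], [393, 212, -5, 11, 44], [384, 212, 13, 0, 44], [388, 214, 9, 10, 44], [383, 211, 12, -4, 44], [385, 213, 13, 4, 44], [386, 213, 11, 6, 45], [392, 213, 1, 14, 45]]
(array([  0,   0,   0,   0,   0,   0,   0,   0,  11,  33,  44,  39,  28,
        96,  77, 114,  88]), array([-5.0000000e-02, -4.0000000e-02, -3.0000000e-02, -2.0000000e-02,
       -1.0000000e-02,  6.9388939e-18,  1.0000000e-02,  2.0000000e-02,
        3.0000000e-02,  4.0000000e-02,  5.0000000e-02,  6.0000000e-02,
        7.0000000e-02,  8.0000000e-02,  9.0000000e-02,  1.0000000e-01,
        1.1000000e-01,  1.2000000e-01]))
```

The side-view depth puts the visible fingertips about 36 mm above the reported TCP. The caps themselves come out at z = 0.069, as expected. I'll descend slowly and watch the force to find out which of the two is right.

```bash
python3 -m pendant '[[[0,0.05,-0.3],0,0],[[0,0,-0.3],0,0],[[0,0,-0.3],0,0],[[0,0,-0.2],0,0],[[0,0,0],0,0],[[0,0,0],0,0],[[0,0,0],0,0]]'; python3 -m pendant '[[[0,0,-0.1],0,0],[[0,0,-0.1],0,0],[[0,0,0],0,0]]'
```

```text
time_s: 2.83
position: [0.6228, -0.0765, 0.0889]
tool_rot: [[-0.901, 0.0, 0.434], [-0.434, -0.0, -0.901], [-0.0, -1.0, 0.0]]
ft_force: [-0.4, 0.1, -0.6]
grip_width: 0.0002
time_s: 3.08
position: [0.6224, -0.0763, 0.0821]
tool_rot: [[-0.901, -0.001, 0.434], [-0.434, 0.0, -0.901], [0.001, -1.0, -0.001]]
ft_force: [-0.4, -0.1, -0.0]
grip_width: 0.0001
```

```bash
cat > look.py <<'E'
from h import *
import sys
n=sys.argv[1]
im,d=env.get_image('side');np.savez(n+'.npz',im=im,d=d)
g=(255*(im[165:265,330:430,::-1]/255.)**.5).astype(np.uint8);cv2.imwrite(f'pics/{n}.png',cv2.resize(g,None,fx=6,fy=6,interpolation=cv2.INTER_CUBIC))
print(env.observe()['position'],env.observe()['ft_force'])
E
python3 look.py a1
```

```text
[ 0.62244368 -0.07638876  0.08230535] [0.09014721 0.46666337 0.23039165]
```

View pics/a1.png

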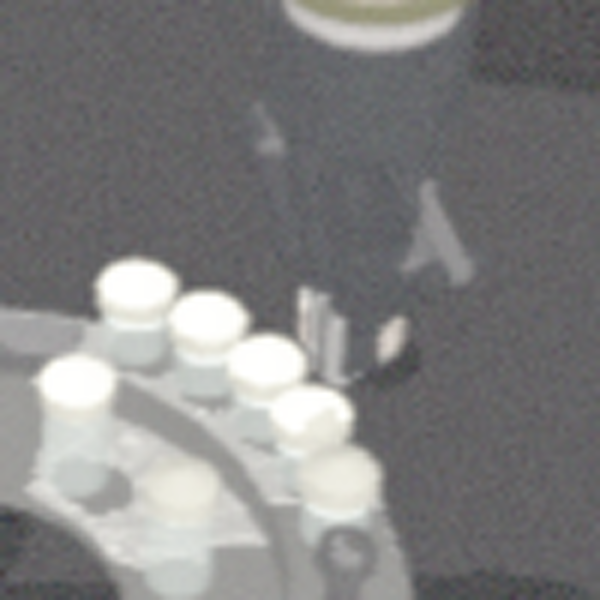

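```bash
python3 -m pendant '[[[0.05,0.02,-0.1],0,0],[[0,0,-0.1],0,0],[[0,0,-0.05],0,0],[[0,0,-0.05],0,0],[[0,0,0],0,0],[[0,0,0],0,0]]'; python3 -m pendant '[[[0,0,-0.03],0,0],[[0,0,0],0,0]]';python3 -m pendant '[[[0,0,-0.03],0,0],[[0,0,0],0,0]]'; python3 -m pendant '[[[0,0,-0.03],0,0],[[0,0,0],0,0]]'
```

```text
time_s: 3.63
position: [0.6241, -0.0758, 0.0735]
tool_rot: [[-0.901, -0.0, 0.434], [-0.434, 0.0, -0.901], [0.0, -1.0, -0.0]]
ft_force: [0.2, 0.4, 0.5]
grip_width: 0.0002
time_s: 3.8
position: [0.6241, -0.0758, 0.0727]
tool_rot: [[-0.901, 0.0, 0.434], [-0.434, 0.0, -0.901], [-0.0, -1.0, 0.0]]
ft_force: [1.5, 0.2, -0.0]
grip_width: -0.0001
time_s: 3.97
position: [0.6241, -0.0758, 0.0717]
tool_rot: [[-0.901, -0.0, 0.434], [-0.434, 0.0, -0.901], [0.0, -1.0, -0.0]]
ft_force: [-0.8, 0.0, -0.4]
grip_width: 0.0
time_s: 4.13
position: [0.6241, -0.0758, 0.0708]
tool_rot: [[-0.901, -0.0, 0.434], [-0.434, 0.0, -0.901], [0.0, -1.0, -0.0]]
ft_force: [-0.4, -0.2, 0.4]
grip_width: -0.0001
```

```bash
for i in 1; do python3 -m pendant '[[[0,0,-0.03],0,0],[[0,0,0],0,0]]'; python3 -m pendant '[[[0,0,-0.03],0,0],[[0,0,0],0,0]]';  python3 -m pendant '[[[0,0,-0.03],0,0],[[0,0,0],0,0]]'; done | grep -E 'pos|force'; python3 look.py a2
```

```text
position: [0.6241, -0.0758, 0.0699]
ft_force: [0.7, -1.2, 0.3]
position: [0.6241, -0.0758, 0.069]
ft_force: [0.0, -0.8, 0.9]
position: [0.6241, -0.0758, 0.0681]
ft_force: [0.7, 0.9, -0.7]
[ 0.62405522 -0.07578932  0.0680989 ] [ 0.05401137 -0.72633137 -0.54382128]
```

View pics/a2.png

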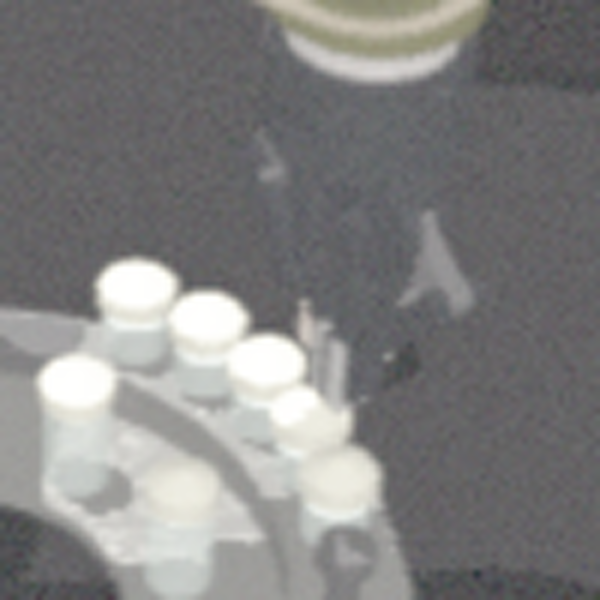

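```bash
cat > tip.py <<'E'
from h import *
import sys
m=env.camera_model('side');d=np.load(sys.argv[1]+'.npz')['d'];T=env.observe()['position']
yy,xx=np.mgrid[185:265,360:410];dd=d[yy,xx].ravel();px=np.c_[xx.ravel(),yy.ravel()].astype(float)
u=cv2.undistortPoints(px[:,None],m['camera_matrix'],m['dist_coeffs'])[:,0]
P=(np.c_[u,np.ones(len(u))]*dd[:,None]-m['t'])@m['R']
s=(np.hypot(*(P-T)[:,:2].T)<.03)&(P[:,2]>.077)
Q=P[s];i=np.argsort(Q[:,2])
print((Q[i[:12]]).round(3).tolist())
for a in np.arange(.07,.15,.005):
    q=Q[(Q[:,2]>a)&(Q[:,2]<=a+.005)]
    if len(q):print(a.round(3),len(q),q.min(0).round(3),q.max(0).round(3))
E
python3 tip.py a2
```

```text
[[0.619, -0.086, 0.104], [0.614, -0.079, 0.105], [0.62, -0.084, 0.106], [0.617, -0.088, 0.106], [0.622, -0.086, 0.107], [0.615, -0.085, 0.107], [0.624, -0.087, 0.108], [0.629, -0.085, 0.109], [0.611, -0.079, 0.109], [0.615, -0.084, 0.11], [0.619, -0.085, 0.11], [0.616, -0.088, 0.11]]
0.1 1 [ 0.619 -0.086  0.104] [ 0.619 -0.086  0.104]
0.105 9 [ 0.611 -0.088  0.105] [ 0.629 -0.079  0.11 ]
0.11 19 [ 0.611 -0.091  0.11 ] [ 0.634 -0.067  0.115]
0.115 20 [ 0.61  -0.092  0.116] [ 0.635 -0.069  0.12 ]
0.12 16 [ 0.611 -0.092  0.12 ] [ 0.634 -0.076  0.125]
0.125 22 [ 0.61  -0.092  0.125] [ 0.635 -0.077  0.129]
0.13 13 [ 0.611 -0.095  0.13 ] [ 0.626 -0.076  0.134]
0.135 16 [ 0.61  -0.094  0.135] [ 0.626 -0.074  0.14 ]
0.14 11 [ 0.61  -0.095  0.141] [ 0.623 -0.076  0.144]
0.145 17 [ 0.607 -0.104  0.145] [ 0.625 -0.068  0.15 ]
```

Depth again gives the real fingertips about 36 mm above the reported TCP: tip at 0.104 with TCP at 0.068, and no contact force. I'd now expect contact near a TCP height of 0.034, so I'll keep descending under force checks.

```bash
python3 -m pendant '[[[0,0,-0.1],0,0],[[0,0,-0.1],0,0],[[0,0,-0.1],0,0],[[0,0,-0.1],0,0],[[0,0,0],0,0]]'|grep -E 'pos|force';python3 -m pendant '[[[0,0,-0.1],0,0],[[0,0,-0.1],0,0],[[0,0,-0.1],0,0],[[0,0,-0.1],0,0],[[0,0,0],0,0],[[0,0,0],0,0]]'|grep -E 'pos|force';python3 look.py a3;python3 tip.py a3|head -3
```

```text
position: [0.6237, -0.0757, 0.0553]
ft_force: [0.3, 0.3, -0.8]
position: [0.624, -0.0758, 0.044]
ft_force: [-0.2, 0.3, -0.3]
[ 0.62418666 -0.07582616  0.0442351 ] [ 0.36051397 -0.11262782  0.21890504]
[[0.622, -0.082, 0.079], [0.618, -0.088, 0.081], [0.616, -0.087, 0.084], [0.618, -0.088, 0.084], [0.614, -0.084, 0.084], [0.61, -0.077, 0.085], [0.616, -0.085, 0.085], [0.627, -0.087, 0.086], [0.633, -0.085, 0.086], [0.611, -0.075, 0.087], [0.612, -0.083, 0.087], [0.622, -0.088, 0.087]]
0.075 1 [ 0.622 -0.082  0.079] [ 0.622 -0.082  0.079]
0.08 4 [ 0.614 -0.088  0.081] [ 0.618 -0.084  0.084]
```

View pics/a3.png

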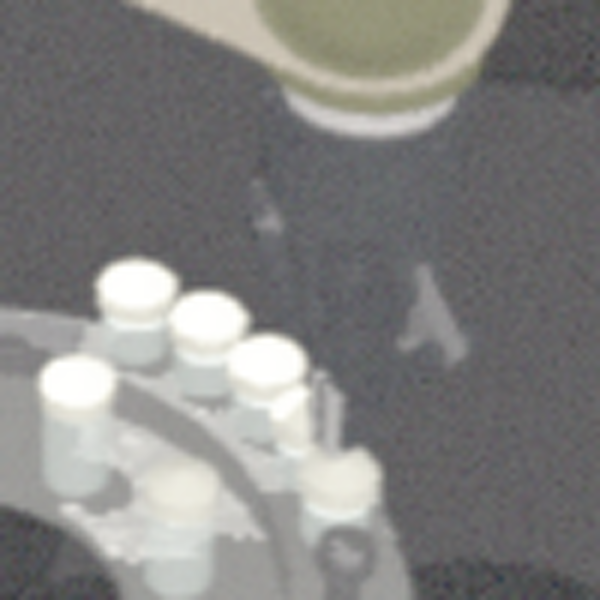

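```bash
python3 -m pendant '[[[0,0,-0.07],0,0],[[0,0,-0.07],0,0],[[0,0,0],0,0],[[0,0,0],0,0]]'|grep -E 'pos|force';python3 -m pendant '[[[0,0,-0.04],0,0],[[0,0,0],0,0]]'|grep -E 'pos|force';python3 -m pendant '[[[0,0,-0.04],0,0],[[0,0,0],0,0]]'|grep -E 'pos|force'
```

```text
position: [0.6241, -0.0758, 0.0399]
ft_force: [-0.0, 0.3, 0.1]
position: [0.6241, -0.0758, 0.0387]
ft_force: [0.8, -1.1, -0.3]
position: [0.624, -0.0758, 0.0374]
ft_force: [-0.3, 0.3, 0.5]
```

```bash
python3 -m pendant '[[[0,0,-0.04],0,0],[[0,0,0],0,0]]'|grep -E 'pos|force';python3 -m pendant '[[[0,0,-0.04],0,0],[[0,0,0],0,0]]'|grep -E 'pos|force'
```

```text
position: [0.624, -0.0758, 0.0362]
ft_force: [0.2, -0.6, -0.6]
position: [0.6242, -0.0759, 0.0353]
ft_force: [-0.3, -0.6, -0.2]
```

```bash
python3 -m pendant '[[[0,0,-0.03],0,0],[[0,0,0],0,0]]'|grep -E 'pos|force';python3 -m pendant '[[[0,0,-0.03],0,0],[[0,0,0],0,0]]'|grep -E 'pos|force'
```

```text
position: [0.6242, -0.0758, 0.0345]
ft_force: [-0.3, -0.4, 3.8]
position: [0.6242, -0.0758, 0.0335]
ft_force: [-1.3, -0.5, 2.9]
```

```bash
python3 -m pendant '[[[0,0,-0.03],0,0],[[0,0,0],0,0]]'|grep -E 'pos|force';python3 -m pendant '[[[0,0,-0.03],0,0],[[0,0,0],0,0]]'|grep -E 'pos|force'
```

```text
position: [0.6242, -0.0759, 0.0325]
ft_force: [-0.7, 0.5, 4.0]
position: [0.6242, -0.0758, 0.0315]
ft_force: [-0.6, -0.7, 2.9]
```

Contact is at TCP z of about 0.035 with roughly 4 N, which is the cap sliding. I'll continue to the hard stop.

```bash
python3 -m pendant '[[[0,0,-0.02],0,0],[[0,0,0],0,0]]'|grep -E 'pos|force'
```

```text
position: [0.6242, -0.0759, 0.0313]
ft_force: [-2.3, 1.1, 5.7]
```

```bash
python3 -m pendant '[[[0,0,-0.02],0,0],[[0,0,0],0,0]]'|grep -E 'pos|force'
```

```text
position: [0.6243, -0.0758, 0.0312]
ft_force: [-2.5, 0.5, 8.9]
```

```bash
python3 -m pendant '[[[0,0,0.2],0,0],[[0,0,0.15],0,0],[[-0.03,0.6,0],0,0],[[-0.1,0.6,0],0,0],[[0,0,0],0,0],[[0,0,0],0,0],[[0,0,0],0,0]]'|grep -E 'pos|force'; python3 look.py a4
```

```text
position: [0.6204, -0.0403, 0.0409]
ft_force: [0.2, -0.3, -1.1]
[ 0.62039116 -0.04054598  0.04085894] [ 0.60234465 -0.58431491 -0.97861866]
```

View pics/a4.png

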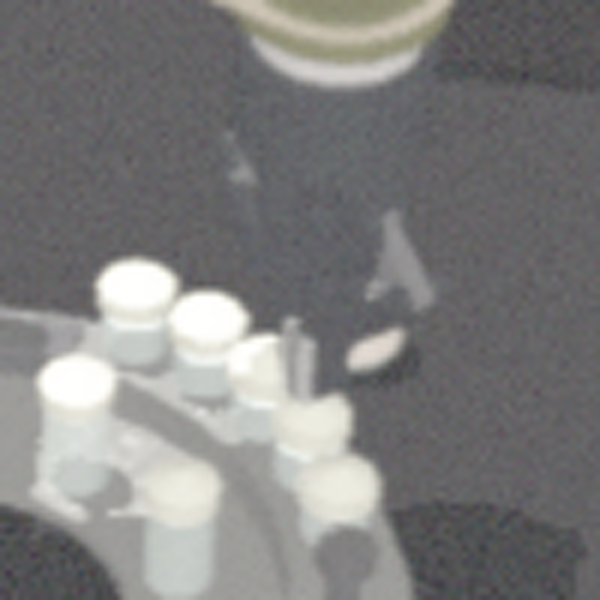

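Cap 1 now sits lower (its top centre in the zoom moved from about 480 to 487), and the tip is over cap 2. Now I'll press cap 2.

```bash
python3 -m pendant '[[[0.01,0.04,-0.1],0,0],[[0,0,-0.07],0,0],[[0,0,-0.03],0,0],[[0,0,-0.03],0,0],[[0,0,0],0,0]]'|grep -E 'pos|force';python3 -m pendant '[[[0,0,-0.03],0,0],[[0,0,-0.03],0,0],[[0,0,0],0,0]]'|grep -E 'pos|force'
```

```text
position: [0.6206, -0.039, 0.0341]
ft_force: [-0.0, -1.1, 1.8]
position: [0.6207, -0.0389, 0.0322]
ft_force: [-0.9, -1.7, 2.6]
```

```bash
python3 -m pendant '[[[0,0,-0.03],0,0],[[0,0,0],0,0]]'|grep -E 'pos|force'; python3 -m pendant '[[[0,0,-0.02],0,0],[[0,0,0],0,0]]'|grep -E 'pos|force'
```

```text
position: [0.6206, -0.0388, 0.0313]
ft_force: [-0.4, -3.0, 1.9]
position: [0.6207, -0.0388, 0.0313]
ft_force: [-1.1, -2.7, 7.3]
```

Cap 2 is home: it stopped at 0.0313 and the force rose. Moving to cap 3.

```bash
python3 -m pendant '[[[0,0,0.2],0,0],[[0,0,0.15],0,0],[[-0.15,0.57,0],0,0],[[-0.24,0.57,0],0,0],[[0,0,0],0,0],[[0,0,0],0,0],[[0,0,0],0,0]]'|grep -E 'pos|force'; python3 look.py a5;  python3 -m pendant '[[[0,0,-0.1],0,0],[[0,0,-0.07],0,0],[[0,0,-0.03],0,0],[[0,0,-0.03],0,0],[[0,0,0],0,0]]'|grep -E 'pos|force'
```

```text
position: [0.609, -0.0046, 0.0413]
ft_force: [0.2, -0.3, -0.4]
[ 0.60911331 -0.00484304  0.04124033] [-0.15346904 -0.73197689  0.5873894 ]
position: [0.6089, -0.0048, 0.0344]
ft_force: [-0.1, -0.7, 0.7]
```

View pics/a5.png

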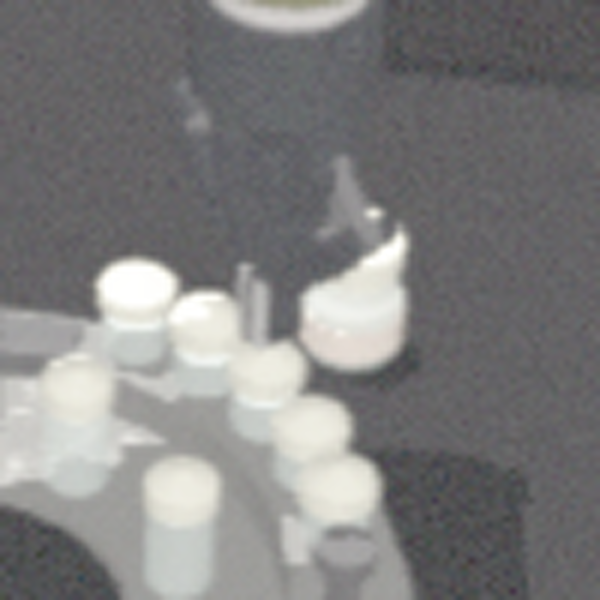

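The tip is over cap 3 at about (260,345) in the zoom, and the jar is undisturbed. Pressing.

```bash
python3 -m pendant '[[[0,0,-0.03],0,0],[[0,0,-0.03],0,0],[[0,0,0],0,0]]'|grep -E 'pos|force';python3 -m pendant '[[[0,0,-0.03],0,0],[[0,0,0],0,0]]'|grep -E 'pos|force'; python3 -m pendant '[[[0,0,-0.02],0,0],[[0,0,0],0,0]]'|grep -E 'pos|force'
```

```text
position: [0.6089, -0.0047, 0.0326]
ft_force: [0.5, -1.4, 3.2]
position: [0.609, -0.0046, 0.0316]
ft_force: [1.1, -2.7, 3.5]
position: [0.609, -0.0046, 0.0313]
ft_force: [-0.9, -2.9, 4.5]
```

```bash
python3 -m pendant '[[[0,0,-0.02],0,0],[[0,0,0],0,0]]'|grep -E 'pos|force'; python3 -m pendant '[[[0,0,0.2],0,0],[[0,0,0.15],0,0],[[-0.3,0.5,0],0,0],[[-0.33,0.5,0],0,0],[[0,0,0],0,0],[[0,0,0],0,0],[[0,0,0],0,0]]'|grep -E 'pos|force'; python3 look.py a6;  python3 -m pendant '[[[0,0,-0.1],0,0],[[0,0,-0.07],0,0],[[0,0,-0.03],0,0],[[0,0,-0.03],0,0],[[0,0,0],0,0]]'|grep -E 'pos|force'
```

```text
position: [0.6091, -0.0046, 0.0312]
ft_force: [-2.0, -2.7, 10.1]
position: [0.5903, 0.0254, 0.041]
ft_force: [0.1, 0.7, 0.7]
[0.59040163 0.02514356 0.0409147 ] [-0.12088499  0.67118195 -0.15901104]
position: [0.5902, 0.0252, 0.0341]
ft_force: [0.7, -1.4, 1.3]
```

View pics/a6.png

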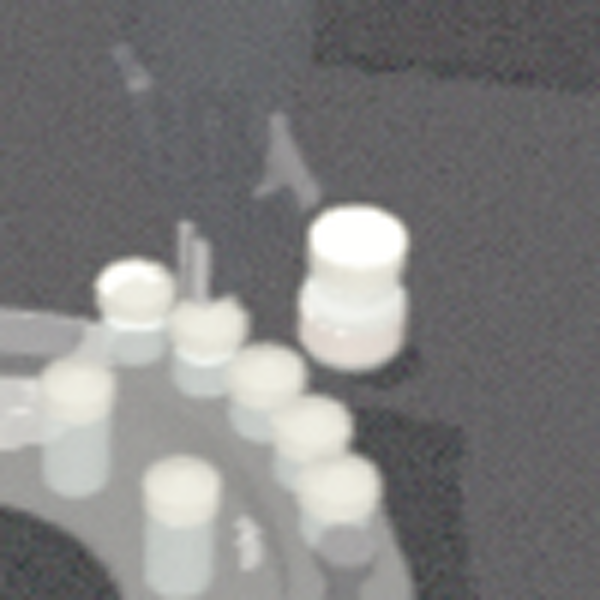

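The tip is over cap 4, near (205,305) in the zoom, and the first three caps sit lower.

```bash
python3 -m pendant '[[[0,0,-0.03],0,0],[[0,0,-0.03],0,0],[[0,0,0],0,0]]'|grep -E 'pos|force';python3 -m pendant '[[[0,0,-0.03],0,0],[[0,0,0],0,0]]'|grep -E 'pos|force'; python3 -m pendant '[[[0,0,-0.02],0,0],[[0,0,0],0,0]]'|grep -E 'pos|force'
```

```text
position: [0.5902, 0.0253, 0.0323]
ft_force: [0.4, -1.5, 3.2]
position: [0.5901, 0.0254, 0.0314]
ft_force: [-0.1, -1.9, 3.4]
position: [0.5902, 0.0254, 0.0313]
ft_force: [-0.1, -2.8, 7.0]
```

```bash
python3 -m pendant '[[[0,0,0.2],0,0],[[0,0,0.15],0,0],[[-0.42,0.43,0],0,0],[[-0.43,0.43,0],0,0],[[0,0,0],0,0],[[0,0,0],0,0],[[0,0,0],0,0]]'|grep -E 'pos|force'; python3 look.py a7;  python3 -m pendant '[[[0,0,-0.1],0,0],[[0,0,-0.07],0,0],[[0,0,-0.03],0,0],[[0,0,-0.03],0,0],[[0,0,0],0,0]]'|grep -E 'pos|force'
```

```text
position: [0.5648, 0.0513, 0.0413]
ft_force: [1.2, -0.7, 0.2]
[0.5649272  0.05108479 0.04127372] [-0.54896079  0.48241405 -0.18940428]
position: [0.5647, 0.0511, 0.0343]
ft_force: [0.4, -0.4, 1.6]
```

View pics/a7.png

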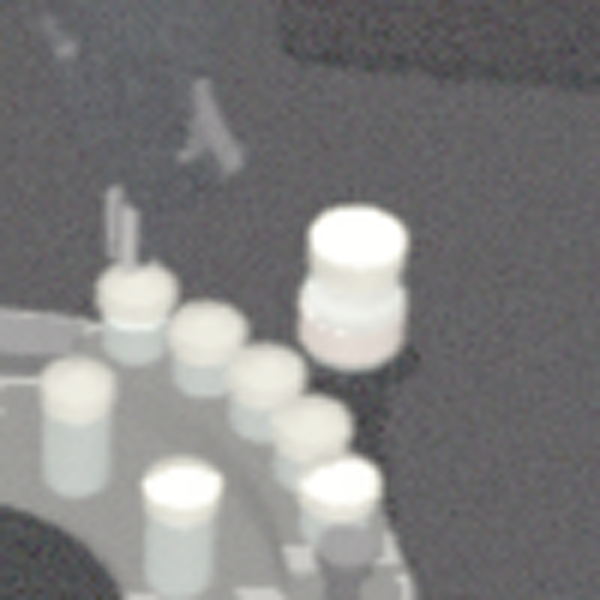

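The tip is over cap 5, near (135,270) in the zoom.

```bash
python3 -m pendant '[[[0,0,-0.03],0,0],[[0,0,-0.03],0,0],[[0,0,0],0,0]]'|grep -E 'pos|force';python3 -m pendant '[[[0,0,-0.03],0,0],[[0,0,0],0,0]]'|grep -E 'pos|force'; python3 -m pendant '[[[0,0,-0.02],0,0],[[0,0,0],0,0]]'|grep -E 'pos|force'
```

```text
position: [0.5646, 0.0512, 0.0326]
ft_force: [0.3, -1.2, 2.5]
position: [0.5646, 0.0512, 0.0316]
ft_force: [0.8, -2.8, 2.8]
position: [0.5647, 0.0512, 0.0313]
ft_force: [1.1, -3.0, 5.3]
```

```bash
python3 -m pendant '[[[0,0,-0.02],0,0],[[0,0,0],0,0]]'|grep -E 'time|pos|force'; python3 -m pendant '[[[0,0,0.3],0,0],[[0,0,0.8],0,0],[[0,0,1],0,0],[[0,0,1],0,0],[[0,0,1],0,0],[[0,0,0],0,0],[[-1,0,0],0,0],[[-1,0,0],0,0],[[-1,0,0],0,0],[[-1,0,0],0,0],[[0,0,0],0,0],[[0,0,0],0,0]]'; python3 look.py a8
python3 - <<'E'
from h import *
im,d=env.get_image('top');cv2.imwrite('pics/t8.png',im[:,:,::-1])
im,d=env.get_image('side');cv2.imwrite('pics/s8.png',im[:,:,::-1])
m=env.camera_model('side')
for n in('side0','S'):
  D=d if n=='S' else np.load(n+'.npz')['d']
  for px in((352,212),(364,218),(374,225),(381,233),(386,243),(342,228),(360,245)):
    dd=np.median(D[px[1]-1:px[1]+2,px[0]-2:px[0]+3]);u=cv2.undistortPoints(np.array([[px]],float),m['camera_matrix'],m['dist_coeffs'])[0,0]
    print(n,px,(m['R'].T@(np.array([u[0],u[1],1])*dd-m['t']))[2].round(4))
E
```

```text
time_s: 14.52
position: [0.5647, 0.0512, 0.0312]
ft_force: [-1.7, -3.2, 9.8]
time_s: 15.52
position: [0.4433, 0.0518, 0.1535]
tool_rot: [[-0.901, -0.0, 0.434], [-0.434, 0.001, -0.901], [0.0, -1.0, -0.001]]
ft_force: [1.1, 0.1, 0.2]
grip_width: -0.0001
[0.44452766 0.05156923 0.15355073] [-0.29881415 -0.59831514 -0.43633277]
side0 (352, 212) 0.0682
side0 (364, 218) 0.0677
side0 (374, 225) 0.0681
side0 (381, 233) 0.0705
side0 (386, 243) 0.0688
side0 (342, 228) 0.0658
side0 (360, 245) 0.0652
S (352, 212) 0.0658
S (364, 218) 0.0654
S (374, 225) 0.0648
S (381, 233) 0.0652
S (386, 243) 0.0649
S (342, 228) 0.0647
S (360, 245) 0.066
```

View pics/a8.png

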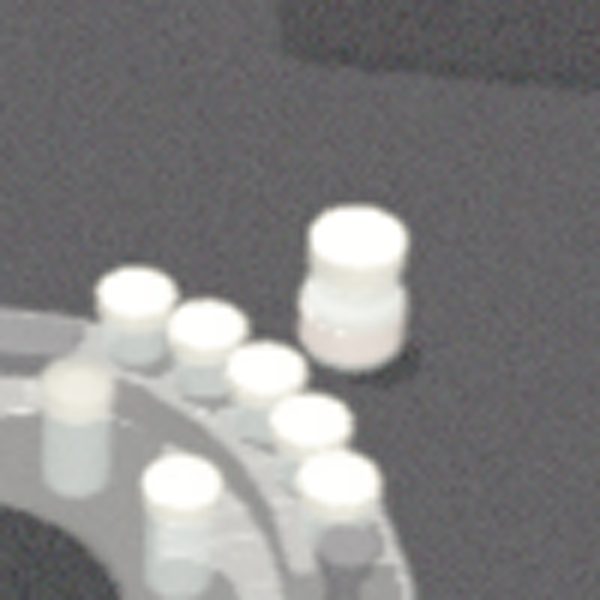

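View pics/s8.png

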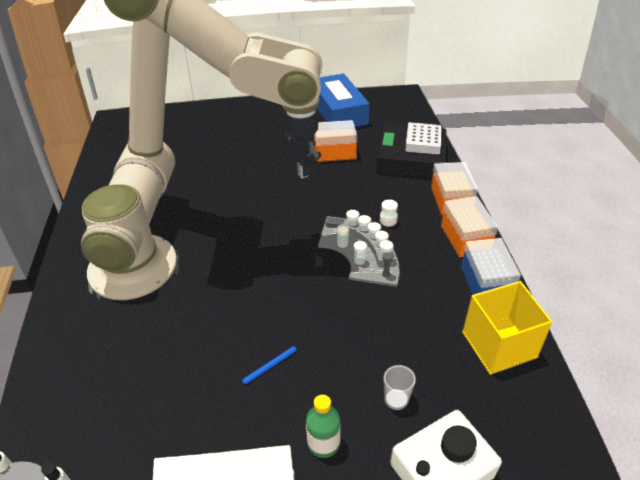

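All five caps sit lower than before (cap-top depth fell by about 2–5 mm, now near 65 mm). The bystanders are where they started and the arm is clear, so I'm handing in.

```bash
python3 -c "
from rig import env
env.close_job()"
```

```text
the job is handed in; nothing more can be done
```

I pressed all five caps in order from the post end (cap 1 to cap 5), lifting about 10 mm between caps. I handed the job in at about 15.7 s; no verdict is reported.

- **Caps home:** Each cap slid at about 2–4 N and stopped at the same height, with the reported TCP at 0.0312–0.0313 m. The vertical force there was 7–10 N.
- **Final pictures:** The side-camera depth puts all five cap tops at about 65–66 mm, down from about 68–70 mm. The two spare vials, jar, bottle, beaker and marker look unmoved in the side view. I judged this by eye and did not measure their positions at the end. I also did not check the tipbox separately.

**Disagreements:**
- **TCP height:** The real fingertips sat about 36 mm above the reported TCP. Depth images showed this before contact, and contact came at a reported height of about 0.035 m. I went by force and depth instead of the stated TCP.
- **Cap positions:** The two cameras disagreed by about 4 mm in y on where the caps are. I aimed close to the top-view values.

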